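# Spin the banding wheel and brake it on its home mark

## Task

Check that the potter's banding wheel runs freely and park it: flick its black stud with a fingertip to set it spinning anticlockwise (seen from above), and let it run untouched until the middle of the red sector has gone past the yellow pointer at least twice. On a later pass, before it runs down, brake it with a fingertip pressed on the flat top near the rim, so that where it first stops the yellow pointer points at the red sector; finish while still holding it there with the fingertip. Leave everything else on the table where it is.

Things in the scene. Friction and masses are not known exactly. Their poses are not given: they have to be found in the camera images.
- banding_wheel: green foot (152 mm across) of a banding wheel (small turntable), fixed to the table, with a bent yellow post ending in the pointer. Origin: on the wheel's vertical axis, at table height; x points from the axis to the pointer, z up. The whole wheel is 95 mm high at the pointer, and the pointer's post stands 126 to 136 mm from the axis
- head (a joint): turning angle of the wheel's head, rad, growing anticlockwise seen from above and counting on past full turns; 0, 2 pi, 4 pi ... put the middle of the red sector at the pointer. Starts between -4.6 and -1.2. Spins freely without stops; bearing drag lets the speed fall to about a third in 6 to 9 s. Head about 1.5 kg, moment of inertia about 0.009 kg m2
- mark (a point): middle of the red sector on the head's flat top face, 92 mm from the axis, 85 mm above the table; turns with the head. The red sector is 40 degrees wide (20 either side of this point) and reaches from 78 to 106 mm from the axis
- pointer (a point): tip of the fixed yellow pointer, 115 mm from the axis, 90 mm above the table (just outside the head's rim). The head is an aluminium disc of 110 mm radius, 12 mm thick, its flat top 85 mm above the table; outside the stud's circle it is bare from 61 to 110 mm from the axis: the place to brake
- stud (a point): top of the black upright stud, 12 mm across, that stands 26 mm high on the head, 55 mm from the axis, straight across the axis from the red sector; turns with the head. A clay test tile, 46 mm across and 10 mm high, is stuck on the head's centre
- fish: small white bisque fish, 63x104x77 mm, bystander; origin under its centre
- jar_blue: paint jar with blue cap, 42 mm across, 82 mm tall, bystander; origin under its centre
- jar_white: paint jar with white cap, 42 mm across, 79 mm tall, bystander; origin under its centre
- bird: yellow bird ornament, 51x72x61 mm, bystander; origin under its centre
- mould: cream plaster mould block with a round hole, 51x98x95 mm, bystander; origin under its centre
- sanding: dark red-brown sanding block, 60x95x26 mm, bystander; origin under its centre

How it is judged:
By the outcome, as a careful person would: the job done as asked, in the order asked, and still so for the second after the job is handed in, while the arm keeps its last pose, push and grip.
It also fails if it takes over 64 s, if anything falls off the work surface, if the arm or the gripper's body presses on something with over 40 N, if the wrist force passes 120 N, or if a joint passes its speed limit or range.

## Robot

A 6-joint arm with a two-finger parallel gripper is mounted at the origin on a cart in front of the work surface, level with it; the furniture and walls round the work are solid. World frame = base frame: x ahead of the robot, y to its left, z up, the work surface at z = 0. Lengths are in mm, angles in degrees, forces in N, time in s.
With the tool pointing down it reaches from about 275 to 1000 mm from the base axis. Payload 8.4 kg.
Tool frame: the origin (TCP) lies between the finger pads; the fingertips stand 14 mm ahead of it and the grasp point (between the pads) lies 5 mm behind it (robot.tip_reach is the distance from the TCP to the fingertips, in mm); z points along the fingers, y is the line along which they close (so a half turn about z gives the same grasp; the last joint's range is limited). The gripper opens to 85 mm and grips with 20 to 120 N. Pads are 22 mm wide; open, the fingers measure 114 mm over their backs; the gripper's body (76 mm by 85 mm) begins 54 mm behind the grasp point. The pads swing forward as they close: fully open they stand 13 mm farther back than shut.
Start: joints at [73.373, 20.225, 93.587, -0, 66.188, -0.138], TCP at [177.401, 599.297, 245.281] pointing down, gripper open.
Joint ranges: [-150.9, 150.9], [-52.94, 120.26], [3.33, 152.33], [-74.26, 254.26], [0, 154.13], [-172.89, 172.89]. Speed limits (degrees/s): [127.2, 127.2, 159.86, 180, 180, 180].

## Interface

Orientations are given as a 3x3 rotation matrix whose columns are the frame's x, y, z axes.
In Python, from plant import robot, viewer gives the robot as it stands. The module is installed in compiled form; this text tells all that it offers.
- The arm moves only by the shell command python3 -m jog 'ROWS' [FORCE]. ROWS is JSON, a list of rows, each a list of 3 entries, a list of its own where there are three numbers: the shift along the tool's x, y, z normalised to -1 to 1, where 1 is 0.02 m, then the turn, a rotation vector about the tool's x, y, z normalised to -1 to 1, where 1 is 6 degrees, then the opening, from -1 (shut) to 1 (fully open). In form: [[[tx, ty, tz], [wx, wy, wz], grip], ...]. A call has exactly 5 rows; each row shifts and turns the commanded pose from where the row before left it, along the tool's axes as they then stand; what a row does not reach is not made up. A row lasts 1/10 s, in which the tool goes at most 50 mm and 8.59 degrees, less where a joint would pass 70% of its speed; a pose out of reach is approached as far as the arm can. A call with a number of a shift or a turn outside -1 to 1 is refused whole. A call with a gripper value outside its range is refused whole. The fingers move at their own pace and stop on an object; FORCE is the grip in N (left out, the last holds). Time passes only in rows, so rows that do not move let the fingers close, or fill a call up. It gives the time, the measured TCP pose, the force, the opening and the grip force at its end, in the units of the state.
- robot.observe(): the state, without advancing time (a new reading comes with each control period).
- viewer.get_image(name): name is "scene" or "top" or "wrist"; returns a dict with "frame" (480x640x3 uint8, red, green, blue), "depth" (480x640 float32, mm along the optical axis (not along the pixel's ray), 0 where there is no reading), "intrinsics" (3x3 intrinsics, pixels), "R" (3x3) and "t" (3): a world point X has camera coordinates R X + t. Camera axes: x right, y down, z forward; pixel columns grow to the right and rows downward; lengths in mm; the calibration is good to about 2 mm. A picture is of the moment at which its call begins.
- robot.finish_job(): hands the job in; it is judged then, once.
The state is a dict: "clock": time; "joint_pos": joint angles; "dq": joint speeds; "effort": joint torques, N m; "tcp_pos": TCP position; "eef_rot": TCP orientation; "force": force on the tool from outside, world axes, zero at the start; "wrist_torque": the same for the moment, N m; "width": finger opening in mm; "finger_force": force on a finger pad.
Only numpy, scipy, OpenCV 4.12 (cv2) and the standard library are available. Lean on these libraries where they do the work, as an engineer would, in place of code of your own. Each camera call takes 0.05 s, during which the arm holds its last target. There are 200 camera calls.

## Working session

There is one attempt and no reset: what is moved stays moved. The work goes in short steps, Python scripts to look and compute and a shell command to move; the robot and the scene stay as the last step left them, time stands still between calls to the robot, and variables do not carry over. Pictures are saved under pics/ and viewed, at most 10 in all, crops included, and the job is handed in when it is done.

```bash
mkdir -p pics
python3 - <<'E'
from plant import robot, viewer
import cv2,numpy as np
s=robot.observe()
print(s['clock'],s['tcp_pos'],s['eef_rot'],s['width'],s['force'],robot.tip_reach)
for n in ("scene","top"):
    d=viewer.get_image(n); cv2.imwrite(f'pics/{n}0.png',d['frame'][:,:,::-1]); np.savez(f'{n}0.npz',**d)
    print(n,d['intrinsics'],d['R'],d['t'])
E
```

```text
0.0 [177.27980342 598.83617405 244.56897912] [[-9.58868855e-01  2.83849197e-01 -3.90348505e-04]
 [ 2.83849466e-01  9.58867929e-01 -1.33214733e-03]
 [-3.83628926e-06 -1.38815480e-03 -9.99999037e-01]] 85.2967954853649 [ 0.1260677  -0.70947765 -0.08252404] 14.0
scene [[506.01398421   0.         314.19816637]
 [  0.         506.01398421 242.26063649]
 [  0.           0.           1.        ]] [[ 0.7394149  -0.67324867  0.00135612]
 [-0.46128405 -0.50808374 -0.72737057]
 [ 0.49039029  0.53720308 -0.68624355]] [-385.83415817  344.70880918  826.65255915]
top [[589.47237353   0.         323.9869174 ]
 [  0.         589.47237353 253.24065592]
 [  0.           0.           1.        ]] [[ 0.01703385 -0.9998449   0.00447475]
 [-0.98351374 -0.01756111 -0.17997872]
 [ 0.18002938 -0.00133525 -0.98366033]] [  35.87160211  569.64162972 1591.52833561]
```

View pics/scene0.png

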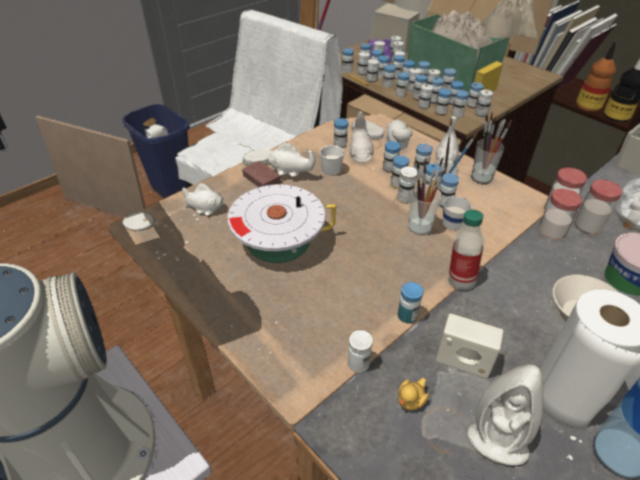

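View pics/top0.png

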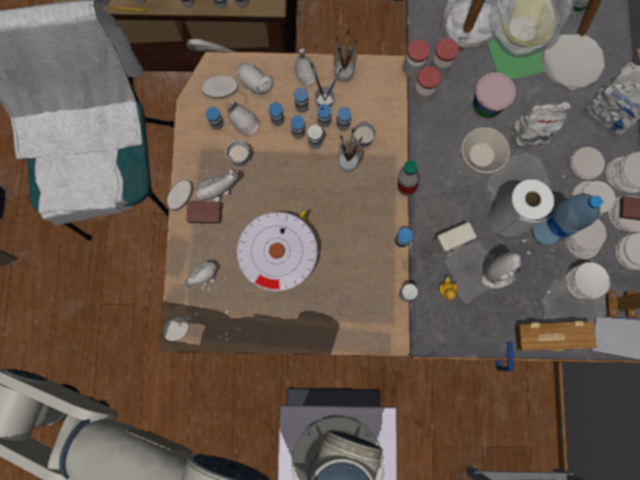

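The wheel is at about (277,251) in the top view, with the pointer at (304,215), the stud at (282,231) and the red sector at (268,283). In the scene view it is at (277,215). Next I measure it in both views.

```bash
cat > h.py <<'E'
import numpy as np,cv2
def ray(d,uv,z):
    K,R,t=d['intrinsics'],d['R'],d['t']
    c=-R.T@t; v=R.T@np.linalg.inv(K)@np.array([uv[0],uv[1],1.0])
    return (c+v*(z-c[2])/v[2])[:2]
def proj(d,X):
    p=d['intrinsics']@(d['R']@np.asarray(X,float)+d['t']); return p[:2]/p[2]
def hsv(d): return cv2.cvtColor(d['frame'],cv2.COLOR_RGB2HSV)
def red_pts(d,C):
    h=hsv(d); m=((h[...,0]<6)|(h[...,0]>174))&(h[...,1]>190)&(h[...,2]>120)
    v,u=np.nonzero(m)
    if len(u)==0: return np.zeros((0,2))
    P=np.array([ray(d,(a,b),85) for a,b in zip(u,v)]); r=np.hypot(*(P-C).T)
    return P[(r>74)&(r<110)]
E
cat > m.py <<'E'
from h import *
C0=None
for n in ("top","scene"):
    d=dict(np.load(f'{n}0.npz')); h=hsv(d)
    m=((h[...,1]<60)&(h[...,2]>140)).astype(np.uint8)
    c0=(277,251) if n=="top" else (277,215)
    w=np.zeros_like(m); cv2.circle(w,c0,62 if n=="scene" else 48,1,-1); m&=w
    r=((h[...,0]<8)|(h[...,0]>172))&(h[...,1]>150)&(h[...,2]>100); m|=(r&(w>0)).astype(np.uint8)
    cs,_=cv2.findContours(m,cv2.RETR_EXTERNAL,cv2.CHAIN_APPROX_NONE); c=max(cs,key=cv2.contourArea)
    c=cv2.convexHull(c)[:,0]
    for z in (79,85,90):
        P=np.array([ray(d,p,z) for p in c]); A=np.c_[2*P,np.ones(len(P))]
        s=np.linalg.lstsq(A,(P**2).sum(1),rcond=None)[0]; C=s[:2]; rad=np.sqrt(s[2]+C@C)
        rr=np.hypot(*(P-C).T); print(n,z,C.round(1),rad.round(1),rr.std().round(2))
        if z==85: Cz=C
    ym=((h[...,0]>18)&(h[...,0]<34)&(h[...,1]>150)&(h[...,2]>90))
    v,u=np.nonzero(ym); Y=np.array([ray(d,p,90) for p in zip(u,v)]); q=Y-Cz; rr=np.hypot(*q.T); k=(rr>108)&(rr<150)
    q=q[k]; i=np.argmin(np.hypot(*q.T))
    print(' yellow n',k.sum(),'mean ang',np.degrees(np.arctan2(*q.mean(0)[::-1])),'r',np.hypot(*q.T).min(),np.hypot(*q.T).max(),'inner ang',np.degrees(np.arctan2(q[i,1],q[i,0])))
    q=red_pts(d,Cz)-Cz; print(' red n',len(q),np.degrees(np.arctan2(*q.mean(0)[::-1])),np.hypot(*q.mean(0)))
    bm=(h[...,2]<70)&(w>0); v,u=np.nonzero(bm)
    for z in (85,111):
        B=np.array([ray(d,p,z) for p in zip(u,v)])-Cz; k=np.hypot(*B.T)<85; b=B[k]
        print(' dark',z,k.sum(),b.mean(0),np.hypot(*b.mean(0)),np.degrees(np.arctan2(*b.mean(0)[::-1])), 'px',u[k].mean(),v[k].mean())
E
python3 m.py
```

```text
top 79 [568.4 176.9] 109.3 0.44
top 85 [567.3 176.4] 108.8 0.44
top 90 [566.3 176. ] 108.5 0.44
 yellow n 31 mean ang -34.377625551988615 r 115.3303860746196 135.52196968546224 inner ang -34.646749319384526
 red n 152 166.14180988532937 89.85487983169783
 dark 85 10 [ 57.87183878 -14.05855059] 59.554954185986844 -13.654122395406105 px 282.0 230.2
 dark 111 10 [ 52.08979177 -15.93662111] 54.473133738131565 -17.011239026069376 px 282.0 230.2
scene 79 [565.5 182.4] 116.0 1.22
scene 85 [561.2 176.6] 115.0 1.21
scene 90 [557.6 171.8] 114.3 1.2
 yellow n 77 mean ang -51.559948129456664 r 121.94070255265666 136.64514314784486 inner ang -35.020700848009454
 red n 128 167.36755122533256 87.49884176961343
 dark 85 27 [66.42090457 -4.97526256] 66.60698012592886 -4.283744674123186 px 298.0740740740741 201.62962962962962
 dark 111 37 [47.47143898 -4.95473808] 47.72930910843078 -5.958559815621822 px 291.7027027027027 196.32432432432432
```

Two views agree on an axis at (567,176) and a top about 85 mm high. The pointer is at -35°, red at 166.5° (head ≈ -2.77) and the stud at -13.5°. Now I close the fingers and approach.

```bash
python3 -m jog '[[[-0.5,-0.3,0],[0,0,0],-1],[[-1,-0.57,0],[0,0,0],-1],[[-1,-0.57,0],[0,0,0],-1],[[-1,-0.57,0],[0,0,0],-1],[[-1,-0.57,0],[0,0,0],-1]]' 60
python3 -m jog '[[[-1,-0.57,0],[0,0,0],-1],[[-1,-0.57,0],[0,0,0],-1],[[-1,-0.57,0],[0,0,0],-1],[[-1,-0.57,0],[0,0,0],-1],[[-1,-0.57,0],[0,0,0],-1]]'
python3 -m jog '[[[-1,-0.57,0],[0,0,0],-1],[[-1,-0.57,0],[0,0,0],-1],[[-1,-0.57,0],[0,0,0],-1],[[-1,-0.57,0],[0,0,0],-1],[[-1,-0.57,0],[0,0,0],-1]]'
python3 -m jog '[[[-1,-0.57,0],[0,0,0],-1],[[-1,-0.57,0],[0,0,0],-1],[[-1,-0.57,0],[0,0,0],-1],[[-1,-0.57,0],[0,0,0],-1],[[-1,-0.57,0],[0,0,0],-1]]'
python3 -m jog '[[[-1,-0.57,0],[0,0,0],-1],[[-1,-0.57,0],[0,0,0],-1],[[-1,-0.57,0],[0,0,0],-1],[[-1,-0.57,0],[0,0,0],-1],[[-1,-0.57,0],[0,0,0],-1]]'
python3 -m jog '[[[0,0,0.7],[0,0,-0.9],-1],[[0,0,0.7],[0,0,-0.9],-1],[[0,0,0.7],[0,0,-0.9],-1],[[0,0,0.7],[0,0,-0.9],-1],[[0,0,0.7],[0,0,-0.8],-1]]'
python3 - <<'E'
from plant import robot
s=robot.observe(); print(s['clock'],s['tcp_pos'],s['eef_rot'].round(3) if hasattr(s['eef_rot'],'round') else s['eef_rot'],s['width'],robot.tip_reach)
E
```

```text
clock: 0.6
tcp_pos: [249.9, 522.8, 245.1]
eef_rot: [[-0.959, 0.284, -0.0], [0.284, 0.959, -0.001], [-0.0, -0.001, -1.0]]
force: [0.1, -0.0, 0.4]
width: 12.1
finger_force: 0.0
clock: 1.1
tcp_pos: [329.5, 439.7, 245.2]
eef_rot: [[-0.959, 0.284, -0.0], [0.284, 0.959, -0.0], [-0.0, -0.0, -1.0]]
force: [0.3, -0.3, 0.4]
width: -0.1
finger_force: 0.0
clock: 1.6
tcp_pos: [409.1, 356.6, 245.1]
eef_rot: [[-0.959, 0.284, -0.0], [0.284, 0.959, -0.0], [0.0, -0.0, -1.0]]
force: [-0.1, 0.5, -0.4]
width: -0.2
finger_force: 0.0
clock: 2.1
tcp_pos: [488.6, 273.5, 245.2]
eef_rot: [[-0.959, 0.284, -0.0], [0.284, 0.959, -0.0], [0.0, -0.0, -1.0]]
force: [1.1, 0.3, -0.3]
width: -0.4
finger_force: 0.0
clock: 2.6
tcp_pos: [568.2, 190.5, 245.1]
eef_rot: [[-0.959, 0.284, -0.0], [0.284, 0.959, -0.0], [0.0, -0.0, -1.0]]
force: [-0.2, 0.4, -0.5]
width: -0.1
finger_force: 0.0
clock: 3.1
tcp_pos: [567.6, 191.2, 174.6]
eef_rot: [[-0.984, -0.176, -0.0], [-0.176, 0.984, -0.0], [0.0, -0.0, -1.0]]
force: [-0.4, 0.2, -0.2]
width: 0.0
finger_force: 0.0
3.1 [567.57623651 191.20605497 174.61249282] [[-0.984 -0.176 -0.   ]
 [-0.176  0.984 -0.   ]
 [ 0.    -0.    -1.   ]] 0.03896977448233483 14.0
```

```bash
python3 -m jog '[[[-0.45,-0.67,0.25],[0,0,0],-1],[[-0.45,-0.67,0.25],[0,0,0],-1],[[-0.45,-0.67,0.25],[0,0,0],-1],[[-0.45,-0.67,0.25],[0,0,0],-1],[[-0.45,-0.67,0.25],[0,0,0],-1]]'
python3 - <<'E'
from plant import robot,viewer
from h import *
a=viewer.get_image('scene'); np.savez('s1.npz',**a); b=viewer.get_image('wrist')
T=robot.observe()['tcp_pos']
print('proj tip',proj(a,T-[0,0,14]),'tcp',proj(a,T),'tip+13',proj(a,T-[0,0,27]))
c=cv2.resize(a['frame'][120:270,200:400,::-1],None,fx=2.6,fy=2.6,interpolation=cv2.INTER_CUBIC)
w=cv2.resize(b['frame'][:,:,::-1],(280,210))
o=np.zeros((390,800,3),np.uint8); o[:390,:520]=c[:390]; o[:210,520:]=w; cv2.imwrite('pics/a.png',o)
E
```

```text
clock: 3.6
tcp_pos: [625.1, 132.4, 150.2]
eef_rot: [[-0.985, -0.171, 0.001], [-0.171, 0.985, 0.0], [-0.001, -0.0, -1.0]]
force: [-0.9, -0.1, 0.3]
width: 0.2
finger_force: 0.0
proj tip [308.70262708 192.48712106] tcp [308.66341242 187.3744891 ] tip+13 [308.73843825 197.15602098]
```

View pics/a.png

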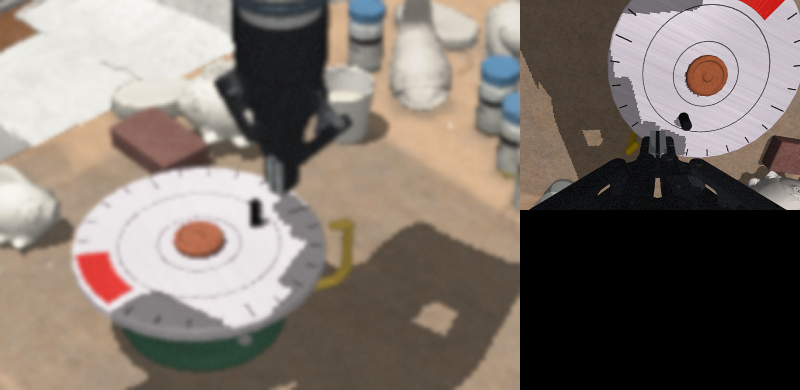

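The closed tip lies at scene pixel (309.6,194), which matches a 14 mm tip reach. The stud is still in place just ahead of the fingers. I descend beside it.

```bash
python3 -m jog '[[[0,0,0.47],[0,0,0],-1],[[0,0,0.47],[0,0,0],-1],[[0,0,0.47],[0,0,0],-1],[[0,0,0.43],[0,0,0],-1],[[0.05,0.3,0],[0,0,0],-1]]' 80
python3 - <<'E'
from plant import robot,viewer
from h import *
b=viewer.get_image('wrist'); s=robot.observe(); T=s['tcp_pos']; R=np.array(s['eef_rot'])
C=np.array([567,176]); q=R[:2,:2].T@(T[:2]-C); print('tool-frame offset from axis',q)
a=np.radians(-13.5); st=R[:2,:2].T@(55*np.array([np.cos(a),np.sin(a)])); print('stud',st)
cv2.imwrite('pics/b.png',b['frame'][:,:,::-1])
E
```

```text
clock: 4.2
tcp_pos: [620.7, 139.4, 111.8]
eef_rot: [[-0.985, -0.172, -0.002], [-0.172, 0.985, -0.001], [0.002, -0.0, -1.0]]
force: [-0.7, 0.8, 0.8]
width: 0.2
finger_force: 0.0
tool-frame offset from axis [-46.81500887 -44.10458766]
stud [-50.47095633 -21.85574047]
```

View pics/b.png

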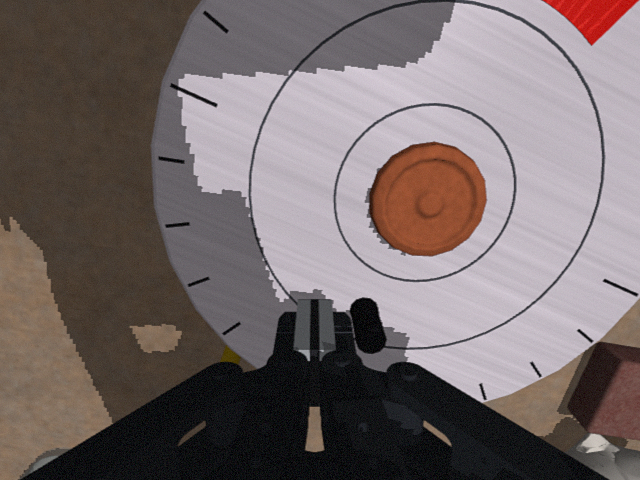

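The wrist view has the fingertips at about (315,320) and the stud right beside them at (367,325), clear of the tile. I flick now, lift, and take readings.

```bash
cat > look.py <<'E'
from plant import robot,viewer
from h import *
import sys
C=np.array([567,176.])
n=sys.argv[1]
t=robot.observe()['clock']; d=viewer.get_image(n); P=red_pts(d,C)
a=np.degrees(np.arctan2(*(P-C).mean(0)[::-1]))+35 if len(P) else np.nan
r=np.hypot(*(P-C).mean(0)) if len(P) else 0
print('LOOK',n,round(t,2),'n',len(P),'head',round(a%360,1),'r',round(r,1))
open('log.txt','a').write(f'{t} {n} {len(P)} {a%360}\n')
E
python3 -m jog '[[[0,0.5,0],[0,0,0],-1],[[0,1,0],[0,0,0],-1],[[0.1,1,0],[0,0,0],-1],[[0.2,0.9,0],[0,0,0],-1],[[0,0.2,-1],[0,0,0],-1]]'
python3 look.py top; python3 look.py scene
python3 -m jog '[[[0.4,0.6,-0.8],[0,0,0],-1],[[0.5,0.7,0],[0,0,0],-1],[[0.5,0.7,0],[0,0,0],-1],[[0.5,0.7,0],[0,0,0],-1],[[0,0,0],[0,0,0],-1]]'
python3 look.py top; python3 look.py scene
```

```text
clock: 4.75
tcp_pos: [600.8, 211.2, 131.6]
eef_rot: [[-0.985, -0.174, -0.004], [-0.174, 0.985, -0.001], [0.004, -0.0, -1.0]]
force: [-0.5, 0.2, 0.1]
width: 0.0
finger_force: 0.0
LOOK top 4.75 n 0 head nan r 0
LOOK scene 4.8 n 0 head nan r 0
clock: 5.35
tcp_pos: [554.2, 257.7, 148.9]
eef_rot: [[-0.985, -0.174, -0.002], [-0.174, 0.985, -0.0], [0.002, 0.0, -1.0]]
force: [0.1, -0.3, -0.9]
width: 0.0
finger_force: 0.0
LOOK top 5.35 n 0 head nan r 0
LOOK scene 5.4 n 0 head nan r 0
```

```bash
sed -i "s/(h\[...,1\]>190)&(h\[...,2\]>120)/(h[...,1]>150)\&(h[...,2]>45)/" h.py
cat >> look.py <<'E'
np.savez(f'f_{t:.2f}_{n}.npz',**d); cv2.imwrite('pics/last.png',d['frame'][:,:,::-1])
E
python3 look.py top;  python3 look.py scene
python3 - <<'E'
import cv2,glob,numpy as np
f=sorted(glob.glob('f_*.npz')); ims=[]
for n in f:
    g=np.load(n)['frame'][:,:,::-1]
    ims.append(cv2.resize(g[180:320,200:360] if 'top' in n else g[140:280,200:360],None,fx=2.5,fy=2.5))
cv2.imwrite('pics/c.png',np.hstack(ims))
E
```

```text
LOOK top 5.45 n 0 head nan r 0
LOOK scene 5.5 n 144 head 121.1 r 88.8
```

View pics/c.png

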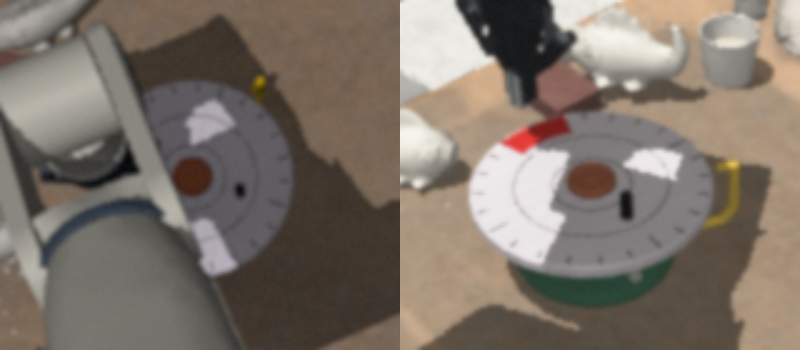

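The wheel is spinning and only the scene camera has a clear view, with red at about (255,193). I keep recording while lowering to a hover over the bare rim.

```bash
python3 -m jog '[[[0,0.35,0.5],[0,0,0],-1],[[0,0,0.5],[0,0,0],-1],[[0,0,0.5],[0,0,0],-1],[[0,0,0.3],[0,0,0],-1],[[0,0,0],[0,0,0],-1]]'
python3 look.py scene
python3 -m jog '[[[0,0,0],[0,0,0],-1],[[0,0,0],[0,0,0],-1],[[0,0,0],[0,0,0],-1],[[0,0,0],[0,0,0],-1],[[0,0,0],[0,0,0],-1]]' | head -2
python3 look.py scene; python3 look.py wrist
python3 -c "
from h import *
d=dict(np.load('f_5.50_scene.npz'))"; cat log.txt
```

```text
clock: 6.05
tcp_pos: [554.8, 262.6, 111.9]
eef_rot: [[-0.985, -0.172, -0.002], [-0.172, 0.985, -0.001], [0.002, -0.001, -1.0]]
force: [-0.0, -0.2, 0.6]
width: -0.5
finger_force: 0.0
LOOK scene 6.05 n 197 head 235.9 r 93.7
clock: 6.6
tcp_pos: [555.6, 263.1, 113.7]
LOOK scene 6.6 n 178 head 338.3 r 90.7
LOOK wrist 6.65 n 1619 head 2.6 r 89.0
4.75 top 0 nan
4.8 scene 0 nan
5.35 top 0 nan
5.4 scene 0 nan
5.45 top 0 nan
5.5 scene 144 121.1051226163398
6.05 scene 197 235.86148638542664
6.6 scene 178 338.2889741391531
6.65 wrist 1619 2.5932545387476864
```

```bash
cat > chk.py <<'E'
from h import *
import glob
C=np.array([567,176.])
for f in sorted(glob.glob('f_*.npz')):
    if 'top' in f: continue
    d=dict(np.load(f)); q=red_pts(d,C)-C
    m=np.arctan2(*q.mean(0)[::-1]); a=np.degrees((np.arctan2(q[:,1],q[:,0])-m+np.pi)%(2*np.pi)-np.pi)
    lo,hi=np.percentile(a,[2,98]); print(f,len(q),'mean',round((np.degrees(m)+35)%360,1),'mid',round((np.degrees(m)+35+(lo+hi)/2)%360,1),'span',round(hi-lo,1),'r',np.percentile(np.hypot(*q.T),[3,97]).round())
E
python3 chk.py
```

```text
f_5.50_scene.npz 144 mean 121.1 mid 121.0 span 35.5 r [ 80. 100.]
f_6.05_scene.npz 197 mean 235.9 mid 235.8 span 34.3 r [ 84. 105.]
f_6.60_scene.npz 178 mean 338.3 mid 338.1 span 34.1 r [ 81. 103.]
f_6.65_wrist.npz 1619 mean 2.6 mid 0.9 span 15.1 r [ 78. 104.]
```

```bash
python3 -m jog '[[[0,0.1,0.2],[0,0,0],-1],[[0,0,0.2],[0,0,0],-1],[[0,0,0],[0,0,0],-1],[[0,0,0],[0,0,0],-1],[[0,0,0],[0,0,0],-1]]' | head -2
python3 look.py scene
python3 -m jog '[[[0,0,0],[0,0,0],-1],[[0,0,0],[0,0,0],-1],[[0,0,0],[0,0,0],-1],[[0,0,0],[0,0,0],-1],[[0,0,0],[0,0,0],-1]]' | head -2
python3 look.py scene
cat > fit.py <<'E'
import numpy as np
from scipy.optimize import curve_fit
L=[l.split() for l in open('log.txt') if 'scene' in l and 'nan' not in l]
t=np.array([float(l[0]) for l in L]); a=np.unwrap(np.radians([float(l[3]) for l in L]),period=2*np.pi)
# assume forward motion only, <1 turn between looks
for i in range(1,len(a)):
    while a[i]<a[i-1]: a[i:]+=2*np.pi
f=lambda t,a0,w,tau:a0+w*tau*(1-np.exp(-(t-5.5)/tau))
p,_=curve_fit(f,t,a,[a[0],3.6,6.5],bounds=([0,1,4],[9,8,9]))
print(p,'resid deg',np.degrees(a-f(t,*p)).round(1),'unwrapped',np.degrees(a).round(0))
for k in (2,3,4):
    tt=np.arange(t[-1],40,.005); y=f(tt,*p); i=np.searchsorted(y,2*np.pi*k)
    if i<len(tt): print('pass',k,'t',tt[i],'w',p[1]*np.exp(-(tt[i]-5.5)/p[2]))
E
python3 fit.py
```

```text
clock: 7.2
tcp_pos: [555.2, 265.0, 105.5]
LOOK scene 7.2 n 142 head 86.5 r 87.9
clock: 7.75
tcp_pos: [555.2, 265.0, 105.5]
LOOK scene 7.75 n 173 head 175.7 r 91.7
[2.12008455 3.72539626 7.4297013 ] resid deg [-0.4  1.2 -1.4  0.7 -0.1] unwrapped [121. 236. 338. 446. 536.]
pass 2 t 9.024999999999974 w 2.3180496325060096
pass 3 t 12.3949999999999 w 1.472764577611476
pass 4 t 18.729999999999766 w 0.6278101454545199
```

Next I log more points for a braking pass at around 12.4 s, when the wheel should turn at about 1.5 rad/s.

```bash
Z='0'
python3 -m jog '[[[0,0,0],[0,0,0],-1],[[0,0,0],[0,0,0],-1],[[0,0,0],[0,0,0],-1],[[0,0,0],[0,0,0],-1],[[0,0,0],[0,0,0],-1]]' | head -1
python3 look.py scene
python3 -m jog '[[[0,0,0],[0,0,0],-1],[[0,0,0],[0,0,0],-1],[[0,0,0],[0,0,0],-1],[[0,0,0],[0,0,0],-1],[[0,0,0],[0,0,0],-1]]' | head -1
python3 look.py scene
python3 -m jog '[[[0,0,0],[0,0,0],-1],[[0,0,0],[0,0,0],-1],[[0,0,0],[0,0,0],-1],[[0,0,0],[0,0,0],-1],[[0,0,0],[0,0,0],-1]]' | head -1
python3 look.py scene
python3 -m jog '[[[0,0,0],[0,0,0],-1],[[0,0,0],[0,0,0],-1],[[0,0,0],[0,0,0],-1],[[0,0,0],[0,0,0],-1],[[0,0,0],[0,0,0],-1]]' | head -1
python3 look.py scene
python3 -m jog '[[[0,0,0],[0,0,0],-1],[[0,0,0],[0,0,0],-1],[[0,0,0],[0,0,0],-1],[[0,0,0],[0,0,0],-1],[[0,0,0],[0,0,0],-1]]' | head -1
python3 look.py scene
python3 fit.py
```

```text
clock: 8.3
LOOK scene 8.3 n 199 head 253.6 r 94.2
clock: 8.85
LOOK scene 8.85 n 183 head 324.3 r 91.5
clock: 9.4
LOOK scene 9.4 n 149 head 32.5 r 88.1
clock: 9.95
LOOK scene 9.95 n 145 head 96.1 r 88.8
clock: 10.5
LOOK scene 10.5 n 155 head 154.1 r 90.6
[2.11230229 3.79565355 6.32854702] resid deg [ 0.1  0.3 -2.3  1.2  2.9  0.5 -2.4 -1.7  0.1  1.3] unwrapped [121. 236. 338. 446. 536. 614. 684. 753. 816. 874.]
pass 2 t 10.5 w 1.7225157052604347
pass 3 t 13.0550000000004 w 1.1503424483353177
pass 4 t 25.61500000000236 w 0.15808884567153447
```

```bash
python3 -m jog '[[[0,0,0],[0,0,0],-1],[[0,0,0],[0,0,0],-1],[[0,0,0],[0,0,0],-1],[[0,0,0],[0,0,0],-1],[[0,0,0],[0,0,0],-1]]' | head -1
python3 look.py scene
python3 -m jog '[[[0,0,0],[0,0,0],-1],[[0,0,0],[0,0,0],-1],[[0,0,0],[0,0,0],-1],[[0,0,0],[0,0,0],-1],[[0,0,0],[0,0,0],-1]]' | head -1
python3 look.py scene
python3 -m jog '[[[0,0,0],[0,0,0],-1],[[0,0,0],[0,0,0],-1],[[0,0,0],[0,0,0],-1],[[0,0,0],[0,0,0],-1],[[0,0,0],[0,0,0],-1]]' | head -1
python3 look.py scene
python3 fit.py
```

```text
clock: 11.05
LOOK scene 11.05 n 189 head 204.1 r 93.0
clock: 11.6
LOOK scene 11.6 n 201 head 248.9 r 94.0
clock: 12.15
LOOK scene 12.15 n 196 head 289.3 r 93.0
[2.09545951 3.83133044 6.14404614] resid deg [ 1.   0.3 -2.9  0.4  2.1 -0.1 -2.6 -1.4  1.   3.   1.9 -0.2 -2.6] unwrapped [ 121.  236.  338.  446.  536.  614.  684.  753.  816.  874.  924.  969.
 1009.]
pass 2 t 12.15 w 1.2980504358165308
pass 3 t 13.145000000000156 w 1.1039758533988222
pass 4 t 29.135000000002655 w 0.08178990594329419
```

```bash
python3 -m jog '[[[0,0,0],[0,0,0],-1],[[0,0,0],[0,0,0],-1],[[0,0,0],[0,0,0],-1],[[0,0,0],[0,0,0],-1],[[0,0,0],[0,0,0],-1]]' | head -2
python3 look.py scene
python3 fit.py
```

```text
clock: 12.7
tcp_pos: [555.1, 265.0, 105.5]
LOOK scene 12.7 n 184 head 326.4 r 91.3
[2.08649352 3.84818769 6.06976739] resid deg [ 1.6  0.4 -3.1  0.   1.6 -0.5 -2.9 -1.4  1.2  3.4  2.6  0.9 -1.1 -2.8] unwrapped [ 121.  236.  338.  446.  536.  614.  684.  753.  816.  874.  924.  969.
 1009. 1046.]
pass 2 t 12.7 w 1.1751495331728006
pass 3 t 13.180000000000074 w 1.085797718630143
pass 4 t 31.71000000000297 w 0.05127662255800005
```

```bash
python3 -m jog '[[[0,0,0],[0,0,0],-1],[[0,0,0],[0,0,0],-1],[[0,0,0],[0,0,0],-1],[[0,0,0.45],[0,0,0],-1],[[0,0,0.1],[0,0,0],-1]]'
python3 look.py scene; python3 look.py scene
```

```text
clock: 13.25
tcp_pos: [559.6, 266.1, 98.8]
eef_rot: [[-0.985, -0.173, 0.009], [-0.173, 0.985, 0.003], [-0.009, 0.001, -1.0]]
force: [-0.6, -7.2, 50.5]
width: -0.4
finger_force: 24.6
LOOK scene 13.25 n 168 head 352.5 r 89.6
LOOK scene 13.3 n 168 head 352.3 r 89.7
```

```bash
python3 -m jog '[[[0,0,0],[0,0,0],-1],[[0,0,0],[0,0,0],-1],[[0,0,0],[0,0,0],-1],[[0,0,0],[0,0,0],-1],[[0,0,0],[0,0,0],-1]]'
python3 look.py scene; python3 -c "
import cv2;g=cv2.imread('pics/last.png');cv2.imwrite('pics/e.png',cv2.resize(g[140:280,200:360],None,fx=4,fy=4))"
```

```text
clock: 13.85
tcp_pos: [559.3, 266.1, 98.9]
eef_rot: [[-0.985, -0.172, 0.009], [-0.172, 0.985, 0.003], [-0.009, 0.001, -1.0]]
force: [-0.0, -5.1, 34.0]
width: -0.3
finger_force: 17.0
LOOK scene 13.85 n 166 head 352.7 r 89.6
```

View pics/e.png

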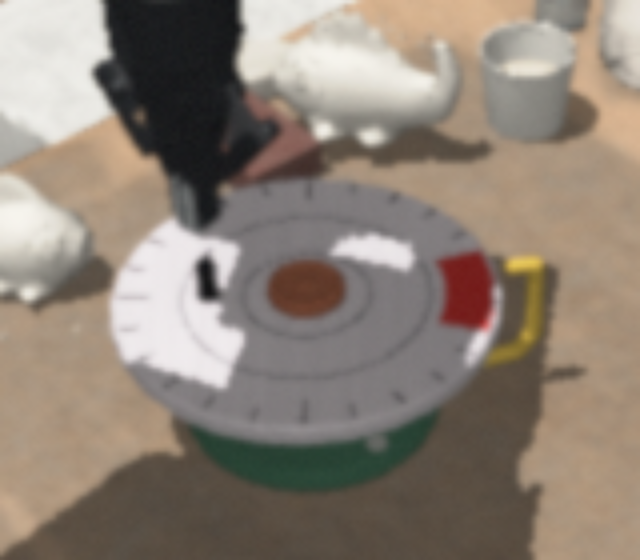

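The wheel is stopped and held. The pointer tip at about (508,265) in the crop points into the red sector, which spans (490,255) to (490,328). I hand it in.

```bash
python3 -c "
from plant import robot
print(robot.finish_job())"
```

```text
the job is handed in; nothing more can be done
None
```

The wheel spun freely: red passed the pointer three times untouched, and braking stopped it on the fourth pass with the pointer in the red sector, about 8° off its middle. I handed the job in at about 14 s, with the fingertip still pressing.

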